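Find the rattling valve cartridge and seat it in the returns holder

TASK

One of the three sealed grey valve cartridges has a core that has broken loose inside. Find out which by lifting them and gently shaking or rocking them to and fro along their long side until you feel it knock or shift, never laying them over, then seat that one upright and fully home in the well of the white returns holder without forcing it. The two sound ones must end standing upright where they stood (within 3 cm), and the other things on the table must not be disturbed.

Things in the scene. Friction and masses are not known exactly. Their poses are not given: they have to be found in the camera images.
- cartridge_1_center (a point): Centre, 36 mm above the underside, of one of three identical upright sealed valve cartridges: plain grey plastic box, 70 mm along its x, 40 mm along y, 72 mm high, black seal line at 53 mm, and a stub 14 mm wide rising 11 mm from the middle of the top. z up; at the start x points away from the robot, give or take 0.4 rad. About 0.4 to 0.47 kg whether sound or faulty; nothing outside shows which is faulty.
- cartridge_2_center (a point): Centre, 36 mm above the underside, of one of three identical upright sealed valve cartridges: same shape and axes as the first. In the faulty one, which may be any of the three, the core inside is a 0.2 kg steel ball at mid height, free to roll 18 mm either way from the middle along the cartridge's x only: shaken along x it crosses a slight hump, knocks on an end wall and lies there till shaken back.
- cartridge_3_center (a point): Centre, 36 mm above the underside, of one of three identical upright sealed valve cartridges: same shape and axes as the first. In the two sound ones the core, also 0.2 kg, is held fast (about 1 mm of play), so that they barely knock. No other loose part is inside any of them.
- holder_floor (a point): Centre of the well's floor in the returns holder: fixed white block 108 (x) by 76 (y) by 22 mm high. Well open at the top, 75 mm along x, 45 mm along y (a cartridge has 2.5 mm to spare each side), 16 mm deep, floor 6 mm above the table, rim chamfered 3 mm. x points away from the robot, give or take 0.4 rad. A cartridge may go in either way round.
- plaster: bystander, not to be disturbed: small roll of fixing plaster, 45 mm across, 30 mm high; origin at the middle of its underside
- oximeter: bystander, not to be disturbed: finger oximeter, 33 x 58 x 30 mm; origin at the middle of its underside
- blister: bystander, not to be disturbed: blister strip of tablets lying flat, 42 x 95 x 5 mm; origin at the middle of its underside
- tweezers: bystander, not to be disturbed: steel tweezers lying flat, 16 x 136 x 9 mm; origin at the middle of its underside
- small_bottle: bystander, not to be disturbed: brown dropper bottle, 33 mm across, 102 mm high; origin at the middle of its underside
Mind the look-alikes: they are no part of the job. What is shaped like the part that bears cartridge_2_center but green is not meant.

How it is judged:
By the outcome, as a careful person would: the job done as asked, in the order asked, and still so for the second after the job is handed in, with the robot touching nothing.
It also fails if it takes over 72 s, if anything falls off the work surface, if the arm or the gripper's body presses on something with over 40 N, if the wrist force passes 120 N, or if a joint passes its speed limit or range.

ROBOT

A 6-joint arm with a two-finger parallel gripper is mounted at the origin on a cart in front of the work surface, level with it; the furniture and walls round the work are solid. World frame = base frame: x ahead of the robot, y to its left, z up, the work surface at z = 0. Lengths are in m, angles in rad, forces in N, time in s.
With the tool pointing down it reaches from about 0.375 to 0.9 m from the base axis. Payload 3.1 kg.
Tool frame: the origin (TCP) lies where the fingers leave the gripper's body, on its centre line; the fingertips stand manip.tip_reach ahead of it and the grasp point (between the pads) lies 54 mm ahead of it (manip.tip_reach is the distance from the TCP to the fingertips, in m); z points along the fingers, y is the direction in which the jaws open and shut (so a half turn about z gives the same grasp; the last joint's range is limited). The gripper opens to 85 mm and grips with 20 to 120 N. Pads are 22 mm wide; open, the fingers measure 114 mm over their backs; the gripper's body (76 mm by 85 mm) begins 54 mm behind the grasp point. The pads swing forward as they close: fully open they stand 13 mm farther back than shut.
Start: joints at [-1.478, 0.527, 1.433, -0, 1.181, -0.178], TCP at [0.167, -0.602, 0.304] pointing down, gripper open.
Joint ranges: [-3.08, 3.08], [-0.75, 2.2], [0.22, 2.44], [-1.43, 4.57], [0, 2.65], [-2.85, 2.85]. Speed limits (rad/s): [2.79, 2.79, 3.14, 3.14, 3.14, 3.14].

INTERFACE

Orientations are given as a unit quaternion [x, y, z, w].
In Python, from station import manip, cams, order gives the robot as it stands. The module is installed in compiled form; this text tells all that it offers.
- The arm moves only by the tool drive_tool, never from a script. Its arguments are lists of equal length, an entry for each row: "linear": the shift along the tool's x, y, z in mm, a list of three; "rot": the turn, a rotation vector about the tool's x, y, z in degrees, a list of three; "hand": the finger opening in mm, from 0 to 85.4. A call has 1 to 20 rows; each row shifts and turns the pose as measured when the row begins, along the tool's axes as they then stand; what a row does not reach is not made up. A row lasts 1/12 s, in which the tool goes at most 41.7 mm and 7.16 degrees, less where a joint would pass 70% of its speed; a pose out of reach is approached as far as the arm can. A call with a gripper value outside its range is refused whole. The fingers move at their own pace and stop on an object; "force" is the grip in N (left out, the last holds). Time passes only in rows, so rows that do not move let the fingers close. It gives the time, the measured TCP pose, the force and the opening at its end, in the units of the state.
- manip.sense(): the state, without advancing time (a new reading comes with each control period).
- cams.snapshot(name): name is "scene" or "top" or "wrist"; returns the picture (384x512x3 uint8, red, green, blue); there is no depth.
- cams.camera_model(name): a dict with "vfov" (degrees; the focal length in pixels is half the picture's height over the tangent of half this angle, whatever the lens; pixels are square), "cx", "cy" (the principal point, pixels), "rvec" (rotation vector, rad) and "tvec" (3), from world to camera coordinates, as OpenCV has them. Camera axes: x right, y down, z forward; pixel columns grow to the right and rows downward; lengths in m; the calibration is good to about 2 mm. A picture is of the moment at which its call begins: read the wrist's pose just before it. camera_model takes no time and is no camera call; for the wrist camera it gives the pose at the moment of the call.
- order.sign_off(): hands the job in, once; it reports no verdict.
Trained networks look in the newest picture that a camera, given by its name, has taken for a name from the list of things; names that differ only in an ending like _2 or _b are one class to them, and where a whole thing is asked for, a point or a joint stands for the part that bears it (a point fixed in the world has none). Each returns a list of dicts, best first, with "score" (0 to 1); they miss things now and then, are a little off and sometimes report something else, mostly with a low value. They report only what shows in the picture. A call takes as long as a camera call. They do not tell look-alikes from the thing itself.
- cams.regions_of(label, camera): "pixels" (384x512 bool, what is visible of it) and "rect" ([left, top, right, bottom] in pixels, round what is visible of it).
- cams.spot_point(label, camera): "at" ([column, row] in pixels: a listed point, or the origin of a listed thing).
The state is a dict: "t": time; "q": joint angles; "qd": joint speeds; "tau": joint torques, N m; "tcp_pos": TCP position; "tool_rot": TCP orientation; "force": force on the tool from outside, world axes, zero at the start; "ft_torque": the same for the moment, N m; "finger_gap": opening from 0.0 (shut) to 1.0 (fully open).
Only numpy, scipy, OpenCV 4.12 (cv2) and the standard library are available. Lean on these libraries where they do the work, as an engineer would, in place of code of your own. Each camera call takes 0.05 s, during which the arm holds its last target. There are 200 camera calls.

## Working session

There is one attempt and no reset: what is moved stays moved. The work goes in short steps, Python scripts to look and compute and a tool call to move; the robot and the scene stay as the last step left them, time stands still between calls to the robot, and variables do not carry over. Pictures are saved under pics/ and viewed, about 8 in all and at most 12, crops included, and the job is handed in when it is done.

Besides the shell and the picture viewer there is one more tool, called after "Emit:" as a command line: name --argument value ..., lists and objects as JSON in quotes. drive_tool: Moves the arm, as the interface text tells. Its arguments: {"type":"object","properties":{"linear":{"type":"array","items":{"type":"array","items":{"type":"number"}}},"rot":{"type":"array","items":{"type":"array","items":{"type":"number"}}},"hand":{"type":"array","items":{"type":"number"}},"force":{"type":"number"}},"required":["linear","rot","hand"]}

```bash
mkdir -p pics
cat > h.py <<'E'
import numpy as np, cv2
from station import manip, cams, order
def K(c):
    m=cams.camera_model(c); f=192/np.tan(np.radians(m['vfov'])/2)
    return np.array([[f,0,m['cx']],[0,f,m['cy']],[0,0,1.]]),np.array(m['rvec'],float),np.array(m['tvec'],float)
def ray(c,px,z,M=None):
    k,r,t=M or K(c); R=cv2.Rodrigues(r)[0]
    d=R.T@np.linalg.inv(k)@np.array([px[0],px[1],1.]); o=-R.T@t
    return o+d*(z-o[2])/d[2]
def proj(c,P,M=None):
    k,r,t=M or K(c)
    return cv2.projectPoints(np.array(P,float).reshape(-1,3),r,t,k,None)[0].reshape(-1,2)
def save(im,n): cv2.imwrite('pics/'+n,im[:,:,::-1])
E
python3 - <<'E'
from h import *
ims=[]
for c in ['scene','top']:
    im=cams.snapshot(c); save(im,c+'0.png')
    k,r,t=K(c); print(c,k[0,0],k[0,2],k[1,2],-cv2.Rodrigues(r)[0].T@t)
    for l,z in [('cartridge_1_center',.036),('holder_floor',.006),('plaster',0),('oximeter',0),('blister',0),('tweezers',0),('small_bottle',0)]:
        for d in cams.spot_point(l,c)[:5]: print(l,round(d['score'],2),np.round(d['at']),np.round(ray(c,d['at'],z),3))
    for d in cams.regions_of('cartridge_1_center',c)[:5]: print('reg',d['score'],d['rect'],d['pixels'].sum())
s=manip.sense(); print(s,manip.tip_reach)
E
```

```text
scene 356.15345007138524 258.807899626838 201.19467637962282 [0.05288141 0.68507002 0.75224034]
cartridge_1_center 0.71 [258. 204.] [0.511 0.062 0.036]
cartridge_1_center 0.43 [262. 159.] [ 0.637 -0.13   0.036]
holder_floor 0.88 [277. 181.] [ 0.548 -0.095  0.006]
plaster 0.69 [204. 204.] [0.664 0.132 0.   ]
plaster 0.33 [229. 253.] [0.479 0.233 0.   ]
oximeter 0.65 [324. 204.] [ 0.369 -0.097  0.   ]
blister 0.94 [291. 247.] [0.357 0.115 0.   ]
tweezers 0.54 [264. 161.] [ 0.652 -0.165  0.   ]
small_bottle 0.71 [260. 151.] [ 0.702 -0.207  0.   ]
reg 0.63 [246.1, 191.1, 265.6, 221.3] 595
top 384.8068266494916 261.36789288445067 188.34551943952894 [0.32833892 0.05553309 1.0424643 ]
cartridge_1_center 0.7 [357. 133.] [ 0.694 -0.209  0.036]
cartridge_1_center 0.58 [256. 201.] [0.507 0.07  0.036]
holder_floor 0.57 [322. 184.] [ 0.557 -0.112  0.006]
plaster 0.71 [233. 147.] [0.667 0.137 0.   ]
oximeter 0.54 [321. 250.] [ 0.378 -0.103  0.   ]
blister 0.87 [238. 254.] [0.368 0.119 0.   ]
tweezers 0.61 [340. 146.] [ 0.67  -0.166  0.   ]
small_bottle 0.47 [357. 132.] [ 0.711 -0.216  0.   ]
reg 0.93 [246.0, 185.5, 268.2, 216.3] 479
reg 0.18 [304.1, 160.3, 338.4, 205.2] 1215
{'t': 0.9, 'q': array([-1.47850938e+00,  5.27463439e-01,  1.43273148e+00,  3.02285357e-05,
        1.18141137e+00, -1.78485357e-01]), 'qd': array([-0.00187515, -0.00058595,  0.00010405,  0.00217039,  0.00059489,
        0.00019866]), 'tau': array([ 3.96193873e-04, -4.42303634e+01, -1.78425980e+01, -2.09793552e-04,
        7.53959121e-04,  2.66408489e-05]), 'tcp_pos': array([ 0.16721196, -0.602176  ,  0.30392284]), 'tool_rot': array([ 9.90850059e-01,  1.34967254e-01,  1.42635610e-05, -6.20852817e-06]), 'force': array([ 0.98064091, -0.34476961,  0.42520962]), 'ft_torque': array([-0.04212556,  0.01476991, -0.02428938]), 'finger_gap': 0.999450485356276} 0.0726
```

View pics/top0.png

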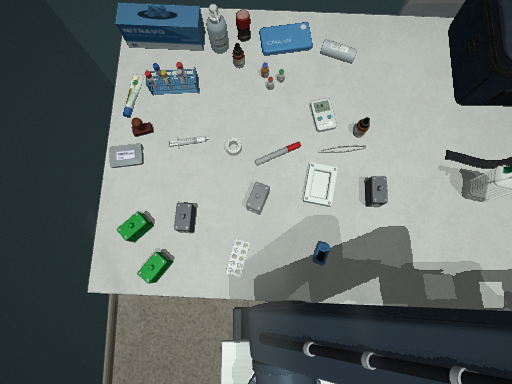

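View pics/scene0.png

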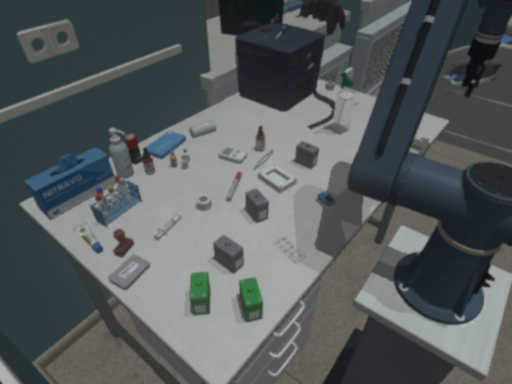

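The top view shows the grey cartridges at about (185,217), (258,198) and (376,190), with the white holder at (321,184). The green ones at (135,226) and (155,266) are look-alikes. I'll refine the cartridge poses by fitting a projected box.

Run:
```python
from h import *
im=cv2.imread('pics/top0.png'); M=K('top')
def box(x,y,a,w,l,z):
    c,s=np.cos(a),np.sin(a)
    return [[x+c*u*l/2-s*v*w/2,y+s*u*l/2+c*v*w/2,z] for u,v in [(1,1),(1,-1),(-1,-1),(-1,1)]]
S=4
big=cv2.resize(im[150:250,155:415],None,fx=3,fy=3,interpolation=cv2.INTER_CUBIC)
g=cv2.cvtColor(im,cv2.COLOR_BGR2GRAY).astype(np.float32)
hsv=cv2.cvtColor(im,cv2.COLOR_BGR2HSV)
for px in [(185,217),(258,198),(376,190)]:
    p=ray('top',px,.072,M); print(p, g[px[1]-4:px[1]+5:4,px[0]-4:px[0]+5:4].ravel())
    # fit: silhouette of dark pixels vs projected hull
    x0,y0=px[0]-30,px[1]-30
    m=(g[y0:y0+60,x0:x0+60]<150).astype(np.uint8)
    n,L=cv2.connectedComponents(m); m=(L==L[30,30])
    from scipy.optimize import minimize
    def cost(v):
        P=np.array(box(*v,.04,.07,.072)+box(*v,.04,.07,0))
        h=cv2.convexHull(((proj('top',P,M)-[x0,y0])*16*1).astype(np.int32))
        q=np.zeros((60,60),np.uint8); cv2.fillConvexPoly(q,h,255,cv2.LINE_AA,4)
        return np.abs(q/255.-m).sum()
    best=min((minimize(cost,[p[0],p[1],a],method='Nelder-Mead',options=dict(initial_simplex=[[p[0],p[1],a],[p[0]+.01,p[1],a],[p[0],p[1]+.01,a],[p[0],p[1],a+.15]])) for a in (-.3,0,.3)),key=lambda r:r.fun)
    print(np.round(best.x,3),best.fun,m.sum())
    q=proj('top',box(*best.x,.04,.07,.072),M)
    cv2.polylines(big,[((q+.5-[155,150])*3).astype(np.int32)],True,(0,0,255),1)
# holder: white rect
cv2.imwrite('pics/crop.png',big)
```

```text
[0.45863423 0.24982889 0.072     ] [111. 112. 119. 133.  76. 121. 117. 119. 111.]
[ 0.462  0.255 -0.071] 73.00392156862745 617
[0.50730055 0.06457065 0.072     ] [138. 138. 135. 140. 127. 140. 142. 140. 140.]
[ 0.513  0.066 -0.36 ] 89.23529411764706 486
[ 0.52766239 -0.23919588  0.072     ] [ 91. 111.  61.  87. 111.  81.  79. 111. 110.]
[ 0.532 -0.248 -0.045] 84.88627450980393 669
```

View pics/crop.png

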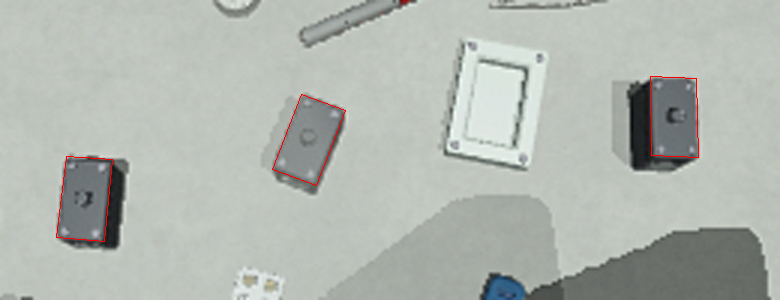

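Fitted poses (x, y, yaw): A (0.462, 0.255, -0.07), B (0.513, 0.066, -0.36), C (0.532, -0.248, -0.045). The overlays match the top faces to about 2 mm. I'll start with the nearest one, C.

```bash
cat >> h.py <<'E'
from scipy.spatial.transform import Rotation as Rn
def plan(x,y,z,psi,psi_now_only=False):
    s=manip.sense(); R=Rn.from_quat(s['tool_rot']); p=np.array(s['tcp_pos'])
    T=Rn.from_quat([np.cos(psi/2),np.sin(psi/2),0,0])
    d=1000*(np.array([x,y,z])-p)
    print('now',np.round(p,4),'t',round(s['t'],2),'F',np.round(s['force'],1),'gap',round(s['finger_gap'],3),'q6',round(s['q'][5],2))
    print('lin(tool now)',np.round(R.inv().apply(d),1),'lin(tool after rot)',np.round(T.inv().apply(d),1),'|d|',round(np.linalg.norm(d),1),'rot deg',np.round(np.degrees((R.inv()*T).as_rotvec()),2))
E
python3 -c "
from h import *
plan(.532,-.248,.25,-.045)
q=np.array([(462,40),(549,52),(527,170),(445,155)])/3+[155,150]-.5
P=np.array([ray('top',a,.022) for a in q]);print(P,P.mean(0))
"
```

```text
now [ 0.1672 -0.6022  0.3039] t 0.9 F [ 1.  -0.3  0.4] gap 0.999 q6 -0.18
lin(tool now) [ 446.2 -243.7   53.9] lin(tool after rot) [ 348.5 -370.2   53.9] |d| 511.3 rot deg [-0.   -0.   18.09]
[[ 0.61449793 -0.07373673  0.022     ]
 [ 0.60297672 -0.15293556  0.022     ]
 [ 0.49387819 -0.12862237  0.022     ]
 [ 0.50763126 -0.0556064   0.022     ]] [ 0.55474603 -0.10272527  0.022     ]
```

Emit:
drive_tool --linear '[[0,0,0],[0,0,0],[0,0,0],[26.8,-28.5,4.1],[26.8,-28.5,4.1],[26.8,-28.5,4.1],[26.8,-28.5,4.1],[26.8,-28.5,4.1],[26.8,-28.5,4.1],[26.8,-28.5,4.1],[26.8,-28.5,4.1],[26.8,-28.5,4.1],[26.8,-28.5,4.1],[26.8,-28.5,4.1],[26.8,-28.5,4.1],[26.8,-28.5,4.1],[0,0,0]]' --rot '[[0,0,6],[0,0,6],[0,0,6],[0,0,0],[0,0,0],[0,0,0],[0,0,0],[0,0,0],[0,0,0],[0,0,0],[0,0,0],[0,0,0],[0,0,0],[0,0,0],[0,0,0],[0,0,0],[0,0,0]]' --hand '[70,70,70,70,70,70,70,70,70,70,70,70,70,70,70,70,70]' --force 40

```text
t: 2.32
tcp_pos: [0.5531, -0.2464, 0.2471]
tool_rot: [0.999, -0.036, 0.003, 0.007]
force: [0.2, -0.6, -0.2]
finger_gap: 0.822
```

Run:
```python
from h import *
plan(.532,-.248,.25,-.045)
M=K('wrist'); im=cams.snapshot('wrist')
R=cv2.Rodrigues(M[1])[0]; print('cam',-R.T@M[2],R[2],M[0][0,0])
def box(x,y,a,w,l,z):
    c,s=np.cos(a),np.sin(a)
    return [[x+c*u*l/2-s*v*w/2,y+s*u*l/2+c*v*w/2,z] for u,v in [(1,1),(1,-1),(-1,-1),(-1,1)]]
for b in [(.532,-.248,-.045,.04,.07,.072),(.555,-.103,-.195,.076,.108,.022),(.555,-.103,-.195,.045,.075,.022)]:
    q=proj('wrist',box(*b),M); cv2.polylines(im,[q.astype(np.int32)],True,(255,0,0),1)
save(im,'w1.png')
```

```text
now [ 0.5531 -0.2464  0.2471] t 2.32 F [ 0.2 -0.6 -0.2] gap 0.822 q6 1.05
lin(tool now) [-20.9   3.1  -3. ] lin(tool after rot) [-21.    2.5  -2.9] |d| 21.4 rot deg [ 0.8  -0.35 -1.5 ]
cam [ 0.62148512 -0.25048248  0.31807735] [-0.26974144  0.00607421 -0.96291363] 338.91799718064414
```

View pics/w1.png

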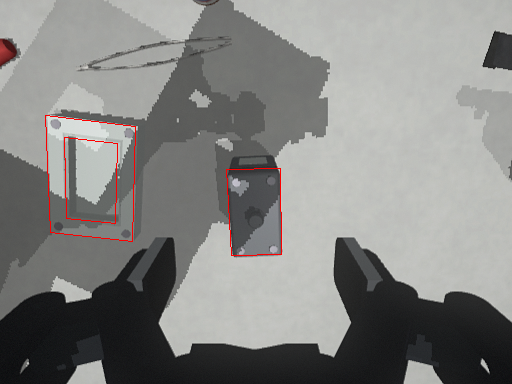

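The wrist view shows cartridge C at (255,212) and the holder at (92,178). Both match their predicted outlines. I'll descend on C.

Emit:
drive_tool --linear '[[-20.9,3,0],[0,0,0],[0,0,25],[0,0,25],[0,0,25],[0,0,25],[0,0,15],[0,0,0]]' --rot '[[0.8,-0.3,-1.5],[0,0,0],[0,0,0],[0,0,0],[0,0,0],[0,0,0],[0,0,0],[0,0,0]]' --hand '[70,70,70,70,70,70,70,70]'

```text
t: 3.03
tcp_pos: [0.5305, -0.2587, 0.1326]
tool_rot: [1.0, -0.026, 0.005, 0.006]
force: [0.7, 0.2, -0.4]
finger_gap: 0.818
```

```bash
python3 -c "
from h import *
plan(.532,-.248,.1,-.045)"
```

```text
now [ 0.5305 -0.2587  0.1326] t 3.03 F [ 0.7  0.2 -0.4] gap 0.818 q6 0.99
lin(tool now) [  0.7 -11.1  32.4] lin(tool after rot) [  1.1 -10.7  32.6] |d| 34.3 rot deg [ 0.66 -0.54 -0.35]
```

Emit:
drive_tool --linear '[[0.7,-11.1,0],[0,0,0]]' --rot '[[0.7,-0.5,-0.4],[0,0,0]]' --hand '[70,70]'

```text
t: 3.2
tcp_pos: [0.531, -0.2489, 0.1325]
tool_rot: [1.0, -0.024, -0.0, -0.001]
force: [-0.0, -0.5, -0.8]
finger_gap: 0.82
```

```bash
python3 -c "
from h import *
plan(.532,-.248,.1,-.045)"
```

```text
now [ 0.531  -0.2489  0.1325] t 3.2 F [-0.  -0.5 -0.8] gap 0.82 q6 0.99
lin(tool now) [ 1.  -0.9 32.5] lin(tool after rot) [ 1.  -1.  32.5] |d| 32.5 rot deg [-0.13  0.05 -0.16]
```

Emit:
drive_tool --linear '[[0.5,-0.5,15],[0.5,-0.5,15],[0,0,2.5],[0,0,0],[0,0,0],[0,0,0],[0,0,0],[0,0,0]]' --rot '[[0,0,0],[0,0,0],[0,0,0],[0,0,0],[0,0,0],[0,0,0],[0,0,0],[0,0,0]]' --hand '[70,70,70,30,30,30,30,30]' --force 40

```text
t: 3.87
tcp_pos: [0.5361, -0.2504, 0.1088]
tool_rot: [1.0, -0.024, 0.006, 0.003]
force: [0.7, -0.9, -4.2]
finger_gap: 0.463
```

```bash
python3 -c "
from h import *
plan(.532,-.248,.15,-.045)
print(manip.sense()['ft_torque'])"
```

```text
now [ 0.5361 -0.2504  0.1088] t 3.87 F [ 0.7 -0.9 -4.2] gap 0.463 q6 0.99
lin(tool now) [ -3.7  -1.9 -41.3] lin(tool after rot) [ -4.2  -2.2 -41.2] |d| 41.5 rot deg [ 0.36 -0.71 -0.15]
[ 0.01663951  0.01955937 -0.04124818]
```

Emit:
drive_tool --linear '[[0,0,-15],[0,0,-20],[0,0,-15],[0,0,-5],[0,0,0],[0,0,0],[0,0,0]]' --rot '[[0,-0.4,0],[0,0,0],[0,0,0],[0,0,0],[0,0,0],[0,0,0],[0,0,0]]' --hand '[30,30,30,30,30,30,30]'

```text
t: 4.45
tcp_pos: [0.5332, -0.2488, 0.163]
tool_rot: [1.0, -0.024, -0.001, 0.001]
force: [-0.4, 0.1, -3.7]
finger_gap: 0.464
```

```bash
python3 -c "
from h import *
plan(.532,-.248,.155,-.045)
print(manip.sense()['ft_torque'])"
```

```text
now [ 0.5332 -0.2488  0.163 ] t 4.45 F [-0.4  0.1 -3.7] gap 0.464 q6 1.0
lin(tool now) [-1.3 -0.8  8. ] lin(tool after rot) [-1.3 -0.7  8. ] |d| 8.1 rot deg [ 0.16  0.09 -0.16]
[-0.03316139 -0.02151027 -0.0362667 ]
```

Emit:
drive_tool --linear '[[25,0,0],[-25,0,0],[25,0,0],[0,0,0],[0,0,0],[0,0,0],[0,0,0]]' --rot '[[0,0,0],[0,0,0],[0,0,0],[0,0,0],[0,0,0],[0,0,0],[0,0,0]]' --hand '[30,30,30,30,30,30,30]'

```text
t: 5.03
tcp_pos: [0.5417, -0.2389, 0.1487]
tool_rot: [0.999, -0.024, -0.02, -0.011]
force: [1.3, 0.4, -3.6]
finger_gap: 0.465
```

```bash
python3 -c "
from h import *
plan(.532,-.248,.155,-.045)
print(manip.sense()['ft_torque'])"
```

```text
now [ 0.5417 -0.2389  0.1487] t 5.03 F [ 1.3  0.4 -3.6] gap 0.465 q6 1.02
lin(tool now) [-9.5  9.4 -6.1] lin(tool after rot) [-9.3  9.5 -6.3] |d| 14.7 rot deg [-1.18  2.3  -0.21]
[-0.06809458 -0.03716348  0.00341221]
```

Emit:
drive_tool --linear '[[-25,0,0],[25,0,0],[-25,0,0],[0,0,0],[0,0,0],[0,0,0],[0,0,0]]' --rot '[[0,0,0],[0,0,0],[0,0,0],[0,0,0],[0,0,0],[0,0,0],[0,0,0]]' --hand '[30,30,30,30,30,30,30]'

```text
t: 5.62
tcp_pos: [0.5127, -0.2368, 0.1468]
tool_rot: [0.999, -0.025, -0.023, -0.012]
force: [-0.5, 0.1, -4.1]
finger_gap: 0.462
```

```bash
python3 -c "
from h import *
plan(.532,-.248,.155,-.045)
print(manip.sense()['ft_torque'])"
```

```text
now [ 0.5127 -0.2368  0.1468] t 5.62 F [-0.5  0.1 -4.1] gap 0.462 q6 1.0
lin(tool now) [19.4 10.1 -9.3] lin(tool after rot) [19.8 10.4 -8.2] |d| 23.8 rot deg [-1.36  2.67 -0.26]
[-0.0709402  -0.10663687  0.02164704]
```

```bash
cat >> h.py <<'E'
def avg(n=8):
    L=[]
    for i in range(n):
        cams.snapshot('wrist'); s=manip.sense(); L.append(np.r_[s['force'],s['ft_torque']])
    L=np.array(L); print('mean',np.round(L.mean(0),3),'sd',np.round(L.std(0),3)); R=Rn.from_quat(manip.sense()['tool_rot']); print('tool-frame torque',np.round(R.inv().apply(L.mean(0)[3:]),3))
E
python3 -c "
from h import *
avg();plan(.532,-.248,.155,-.045)"
```

```text
mean [-0.028 -0.274 -4.375 -0.034 -0.076 -0.006] sd [0.38  0.639 0.414 0.015 0.028 0.023]
tool-frame torque [-0.03   0.078  0.005]
now [ 0.512  -0.236   0.1466] t 6.02 F [ 0.3 -0.6 -4.9] gap 0.464 q6 1.0
lin(tool now) [20.1 10.8 -9.7] lin(tool after rot) [20.5 11.1 -8.4] |d| 24.8 rot deg [-1.43  2.77 -0.24]
```

Emit:
drive_tool --linear '[[5,3,0],[5,3,0],[0,0,0],[0,0,0],[0,0,0],[0,0,0],[0,0,0],[0,0,0],[0,0,0]]' --rot '[[0,-6,0],[0,-6,0],[0,0,0],[0,0,0],[-0.7,6,0],[-0.7,6,0],[0,2.5,0],[0,0,0],[0,0,0]]' --hand '[30,30,30,30,30,30,30,30,30]'

```text
t: 6.77
tcp_pos: [0.5187, -0.2402, 0.1451]
tool_rot: [1.0, -0.024, 0.003, -0.0]
force: [-0.1, -0.2, -4.1]
finger_gap: 0.459
```

```bash
python3 -c "
from h import *
avg();plan(.532,-.248,.155,-.045)"
```

```text
mean [-0.332  0.04  -4.116 -0.005 -0.014  0.009] sd [0.542 0.441 0.356 0.029 0.036 0.027]
tool-frame torque [-0.004  0.015 -0.009]
now [ 0.5203 -0.2407  0.1447] t 7.17 F [-0.2  0.6 -4.3] gap 0.464 q6 0.98
lin(tool now) [ 12.1   6.8 -10.2] lin(tool after rot) [ 12.    6.8 -10.3] |d| 17.2 rot deg [ 0.03 -0.39 -0.11]
```

Emit:
drive_tool --linear '[[0,0,0],[0,0,0],[0,0,0],[0,0,0],[0,0,0],[0,0,0],[0,0,0],[0,0,0],[0,0,0]]' --rot '[[0,6,0],[0,6,0],[0,0,0],[0,0,0],[0,-6,0],[0,-6,0],[0,0,0],[0,0,0],[0,0,0]]' --hand '[30,30,30,30,30,30,30,30,30]'

```text
t: 7.92
tcp_pos: [0.5224, -0.2418, 0.1445]
tool_rot: [1.0, -0.024, -0.001, 0.003]
force: [0.6, -0.5, -4.0]
finger_gap: 0.462
```

```bash
python3 -c "
from h import *
avg();plan(.532,-.248,.155,-.045)"
```

```text
mean [-0.225 -0.057 -4.149  0.007 -0.021  0.009] sd [0.409 0.333 0.317 0.019 0.025 0.041]
tool-frame torque [ 0.008  0.021 -0.009]
now [ 0.5213 -0.2418  0.1445] t 8.32 F [-0.6  0.7 -4.6] gap 0.465 q6 1.0
lin(tool now) [ 10.9   5.7 -10.5] lin(tool after rot) [ 10.9   5.7 -10.5] |d| 16.2 rot deg [ 0.32  0.27 -0.24]
```

Emit:
drive_tool --linear '[[10,5,-5],[0,0,-5],[0,0,0],[-20,0,0],[20,0,0],[-20,0,0],[0,0,0],[0,0,0],[0,0,0],[0,0,0],[0,0,0]]' --rot '[[0,6,0],[0,6,0],[0,0,0],[0,0,0],[0,0,0],[0,0,0],[0,0,0],[0,-6,0],[0,-6,0],[0,0,0],[0,0,0]]' --hand '[30,30,30,30,30,30,30,30,30,30,30]'

```text
t: 9.23
tcp_pos: [0.5038, -0.2442, 0.1486]
tool_rot: [0.999, -0.027, -0.017, 0.0]
force: [-0.4, 0.4, -4.7]
finger_gap: 0.46
```

```bash
python3 -c "
from h import *
avg(10);plan(.532,-.248,.155,-.045)"
```

```text
mean [-0.292 -0.217 -4.216 -0.018 -0.076  0.012] sd [0.576 0.636 0.706 0.024 0.027 0.028]
tool-frame torque [-0.014  0.077 -0.012]
now [ 0.503  -0.2444  0.1488] t 9.73 F [-0.2 -0.4 -3.3] gap 0.461 q6 1.0
lin(tool now) [28.9  2.  -7.2] lin(tool after rot) [29.1  2.3 -6.2] |d| 29.9 rot deg [ 0.05  1.95 -0.63]
```

Emit:
drive_tool --linear '[[0,0,0],[0,0,0],[0,0,0],[20,0,0],[-20,0,0],[20,0,0],[0,0,0],[0,0,0],[0,0,0],[0,0,0],[0,0,0]]' --rot '[[0,-6,0],[0,-6,0],[0,0,0],[0,0,0],[0,0,0],[0,0,0],[0,0,0],[0,6,0],[0,6,0],[0,0,0],[0,0,0]]' --hand '[30,30,30,30,30,30,30,30,30,30,30]'

```text
t: 10.65
tcp_pos: [0.5186, -0.2426, 0.1406]
tool_rot: [1.0, -0.029, -0.011, -0.002]
force: [-0.2, -0.2, -4.5]
finger_gap: 0.465
```

```bash
python3 -c "
from h import *
avg(10);plan(.532,-.248,.155,-.045)"
```

```text
mean [ 0.029 -0.012 -4.044 -0.023 -0.043  0.005] sd [0.698 0.582 0.329 0.03  0.026 0.037]
tool-frame torque [-0.02   0.044 -0.004]
now [ 0.5196 -0.2425  0.1402] t 11.15 F [-0.3  0.2 -4. ] gap 0.463 q6 1.01
lin(tool now) [ 12.4   4.7 -15.1] lin(tool after rot) [ 12.6   5.  -14.8] |d| 20.1 rot deg [-0.24  1.28 -0.71]
```

So far the y-torque follows tilt linearly and shows no 0.07 N·m end-to-end jump, so C looks sound. I'll put it back, and on the next one level the tool before averaging.

Emit:
drive_tool --linear '[[12.5,5,0],[0,0,0],[0,0,0]]' --rot '[[-0.2,1.3,-0.7],[0,0,0],[0,0,0]]' --hand '[30,30,30]'

```text
t: 11.4
tcp_pos: [0.5333, -0.2486, 0.1397]
tool_rot: [1.0, -0.022, 0.001, -0.0]
force: [-0.2, 2.0, -5.1]
finger_gap: 0.464
```

```bash
python3 -c "
from h import *
avg(6);plan(.535,-.249,.109,-.045)"
```

```text
mean [-9.100e-02  1.140e-01 -4.158e+00  3.000e-03 -1.200e-02 -1.000e-03] sd [0.42  0.439 0.559 0.043 0.012 0.019]
tool-frame torque [0.003 0.012 0.001]
now [ 0.5329 -0.2485  0.1398] t 11.7 F [-0.3 -0.1 -3.3] gap 0.464 q6 0.99
lin(tool now) [ 2.1  0.4 30.8] lin(tool after rot) [ 2.1  0.4 30.8] |d| 30.9 rot deg [-0.01 -0.14  0.08]
```

Emit:
drive_tool --linear '[[2,0,12],[0,0,12],[0,0,5],[0,0,0]]' --rot '[[0,0,0],[0,0,0],[0,0,0],[0,0,0]]' --hand '[30,30,30,30]'

```text
t: 12.03
tcp_pos: [0.535, -0.2485, 0.108]
tool_rot: [1.0, -0.022, 0.001, -0.0]
force: [-0.1, -0.6, -4.2]
finger_gap: 0.463
```

```bash
python3 -c "
from h import *
plan(.535,-.249,.109,-.045)"
```

```text
now [ 0.535  -0.2485  0.108 ] t 12.03 F [-0.1 -0.6 -4.2] gap 0.463 q6 0.99
lin(tool now) [ 0.   0.5 -1. ] lin(tool after rot) [ 0.   0.5 -1. ] |d| 1.1 rot deg [-0.01 -0.15  0.08]
```

Emit:
drive_tool --linear '[[0,0,2],[0,0,0]]' --rot '[[0,0,0],[0,0,0]]' --hand '[30,30]'

```text
t: 12.2
tcp_pos: [0.5356, -0.2486, 0.1079]
tool_rot: [1.0, -0.022, 0.002, 0.0]
force: [1.4, -0.8, -3.8]
finger_gap: 0.463
```

Emit:
drive_tool --linear '[[0,0,2],[0,0,0]]' --rot '[[0,0,0],[0,0,0]]' --hand '[30,30]'

```text
t: 12.37
tcp_pos: [0.5361, -0.2488, 0.1078]
tool_rot: [1.0, -0.022, 0.002, 0.001]
force: [-0.4, 0.4, -5.2]
finger_gap: 0.463
```

Emit:
drive_tool --linear '[[0,0,2],[0,0,0]]' --rot '[[0,0,0],[0,0,0]]' --hand '[30,30]'

```text
t: 12.53
tcp_pos: [0.5367, -0.249, 0.1077]
tool_rot: [1.0, -0.022, 0.003, 0.001]
force: [0.1, -0.2, -3.7]
finger_gap: 0.462
```

```bash
python3 -c "
from h import *
print(manip.sense()['q'],manip.sense()['tau'])
"
```

```text
[-0.62380234  0.7598174   1.65578014  0.00267542  0.7200354   0.9880291 ] [ 2.71012774e-02 -4.87776732e+01 -1.06843579e+01 -2.55800012e-03
  4.34079277e-02  4.55403369e-04]
```

```bash
python3 -c "
from h import *
im=cams.snapshot('scene')
save(cv2.resize(im[60:260,200:460],None,fx=3,fy=3,interpolation=cv2.INTER_CUBIC),'s2.png')
"
```

```text
(no output)
```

View pics/s2.png

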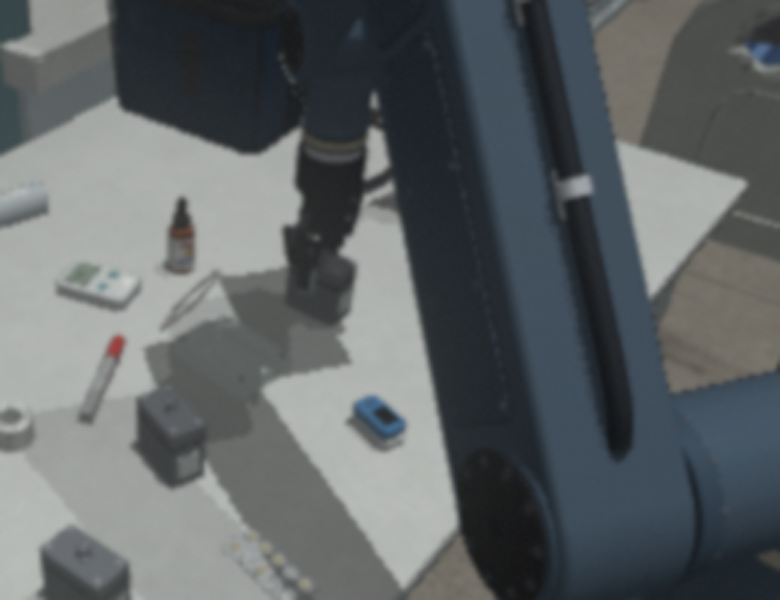

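Emit:
drive_tool --linear '[[0,0,5],[0,0,0]]' --rot '[[0,0,0],[0,0,0]]' --hand '[30,30]'

```text
t: 12.75
tcp_pos: [0.5373, -0.2493, 0.1088]
tool_rot: [1.0, -0.022, 0.004, 0.002]
force: [0.6, -0.7, -4.1]
finger_gap: 0.464
```

```bash
python3 -c "
from h import *
avg(6);plan(.535,-.249,.109,-.045);print(manip.sense()['tau'])"
```

```text
mean [-3.720e-01  1.180e-01  3.005e+00  8.900e-02  6.000e-02  1.000e-03] sd [0.401 0.443 4.945 0.076 0.07  0.029]
tool-frame torque [ 0.086 -0.064 -0.001]
now [ 0.5375 -0.2494  0.1072] t 13.05 F [-0.8  0.3  7.2] gap 0.464 q6 0.99
lin(tool now) [-2.5 -0.3 -1.8] lin(tool after rot) [-2.5 -0.3 -1.8] |d| 3.1 rot deg [ 0.14 -0.41  0.11]
[-1.27609377e-01 -4.26862085e+01 -9.25531894e+00 -2.78769020e-02
 -2.90883137e-01  5.32446473e-03]
```

The cartridge is on the table, with the contact force reading about +7 N. I'll release it and lift away.

Emit:
drive_tool --linear '[[0,0,0],[0,0,0],[0,0,0],[0,0,0],[0,0,-20],[0,0,-30],[0,0,-30],[0,0,-20],[0,0,0]]' --rot '[[0,0,0],[0,0,0],[0,0,0],[0,0,0],[0,0,0],[0,0,0],[0,0,0],[0,0,0],[0,0,0]]' --hand '[70,70,70,70,70,70,70,70,70]'

```text
t: 13.8
tcp_pos: [0.5354, -0.2488, 0.2039]
tool_rot: [1.0, -0.022, -0.001, -0.002]
force: [-0.1, 0.0, 0.7]
finger_gap: 0.818
```

```bash
python3 -c "
from h import *
plan(.513,.066,.2,-.36)"
```

```text
now [ 0.5354 -0.2488  0.2039] t 13.8 F [-0.1  0.   0.7] gap 0.818 q6 0.99
lin(tool now) [ -36.2 -313.5    5.3] lin(tool after rot) [-131.9 -286.7    3.9] |d| 315.6 rot deg [-0.2   0.2  18.12]
```

Emit:
drive_tool --linear '[[0,0,0],[0,0,0],[0,0,0],[-13.2,-28.7,0],[-13.2,-28.7,0],[-13.2,-28.7,0],[-13.2,-28.7,0],[-13.2,-28.7,0],[-13.2,-28.7,0],[-13.2,-28.7,0],[-13.2,-28.7,0],[-13.2,-28.7,0],[-6,-13,0],[0,0,0],[0,0,0]]' --rot '[[0,0,6],[0,0,6],[0,0,6],[0,0,0],[0,0,0],[0,0,0],[0,0,0],[0,0,0],[0,0,0],[0,0,0],[0,0,0],[0,0,0],[0,0,0],[0,0,0],[0,0,0]]' --hand '[70,70,70,70,70,70,70,70,70,70,70,70,70,70,70]'

```text
t: 15.05
tcp_pos: [0.5145, 0.0597, 0.1922]
tool_rot: [0.982, -0.189, -0.007, -0.0]
force: [0.0, 0.0, -0.9]
finger_gap: 0.822
```

```bash
cat >> h.py <<'E'
def box(x,y,a,w,l,z):
    c,s=np.cos(a),np.sin(a)
    return [[x+c*u*l/2-s*v*w/2,y+s*u*l/2+c*v*w/2,z] for u,v in [(1,1),(1,-1),(-1,-1),(-1,1)]]
def overlay(c,bs,name):
    M=K(c); im=cams.snapshot(c)
    for b in bs: cv2.polylines(im,[np.round(proj(c,box(*b),M)*8).astype(np.int32)],True,(255,0,0),1,cv2.LINE_AA,3)
    save(im,name)
E
python3 -c "
from h import *
plan(.513,.066,.15,-.36)
overlay('wrist',[(.513,.066,-.36,.04,.07,.072),(.555,-.103,-.195,.076,.108,.022),(.555,-.103,-.195,.045,.075,.022)],'w2.png')"
```

```text
now [0.5145 0.0597 0.1922] t 15.05 F [ 0.   0.  -0.9] gap 0.822 q6 1.85
lin(tool now) [-3.1 -5.3 42.2] lin(tool after rot) [-3.6 -5.3 42.2] |d| 42.7 rot deg [ 0.11  0.8  -1.14]
```

View pics/w2.png

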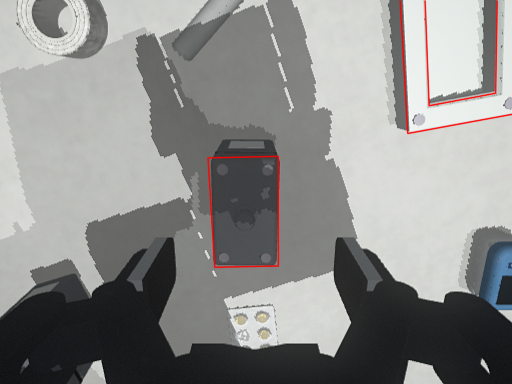

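The fit on B is within about 1 mm, with the cartridge at (244,211). The near edge of the holder also matches. I'll descend.

Emit:
drive_tool --linear '[[-3,-5.3,0],[0,0,0],[0,0,20],[0,0,20],[0,0,20],[0,0,18],[0,0,6],[0,0,0]]' --rot '[[0,0.8,-1.1],[0,0,0],[0,0,0],[0,0,0],[0,0,0],[0,0,0],[0,0,0],[0,0,0]]' --hand '[70,70,70,70,70,70,70,70]'

```text
t: 15.77
tcp_pos: [0.5176, 0.0579, 0.1059]
tool_rot: [0.983, -0.184, 0.005, 0.001]
force: [0.2, 0.1, 0.1]
finger_gap: 0.819
```

```bash
python3 -c "
from h import *
plan(.513,.066,.105,-.36)"
```

```text
now [0.5176 0.0579 0.1059] t 15.77 F [0.2 0.1 0.1] gap 0.819 q6 1.84
lin(tool now) [-7.2 -5.9  0.8] lin(tool after rot) [-7.2 -6.   0.9] |d| 9.4 rot deg [ 0.06 -0.54 -0.54]
```

Emit:
drive_tool --linear '[[-7,-6,0.5],[0,0,0],[0,0,0],[0,0,0],[0,0,0],[0,0,0],[0,0,0]]' --rot '[[0,-0.5,-0.5],[0,0,0],[0,0,0],[0,0,0],[0,0,0],[0,0,0],[0,0,0]]' --hand '[70,70,30,30,30,30,30]' --force 40

```text
t: 16.35
tcp_pos: [0.5142, 0.0658, 0.1084]
tool_rot: [0.984, -0.18, 0.002, 0.0]
force: [-0.1, 0.7, -4.3]
finger_gap: 0.464
```

```bash
python3 -c "
from h import *
avg(3);plan(.513,.066,.105,-.36)"
```

```text
mean [-0.525  0.395 -4.399  0.011  0.026 -0.019] sd [0.173 0.592 0.427 0.016 0.03  0.03 ]
tool-frame torque [ 0.001 -0.028  0.019]
now [0.5141 0.0658 0.1082] t 16.5 F [-0.8 -0.4 -4.8] gap 0.468 q6 1.85
lin(tool now) [-1.1  0.2  3.2] lin(tool after rot) [-1.1  0.2  3.2] |d| 3.4 rot deg [-0.01 -0.23 -0.07]
```

Emit:
drive_tool --linear '[[0,0,-15],[0,0,-20],[0,0,-15],[0,0,-5],[0,0,0],[0,0,0]]' --rot '[[0,0,0],[0,0,0],[0,0,0],[0,0,0],[0,0,0],[0,0,0]]' --hand '[30,30,30,30,30,30]'

```text
t: 17.0
tcp_pos: [0.5119, 0.0658, 0.1624]
tool_rot: [0.984, -0.18, -0.002, 0.001]
force: [0.3, -0.0, -4.5]
finger_gap: 0.464
```

```bash
python3 -c "
from h import *
avg(6);plan(.513,.066,.155,-.36)"
```

```text
mean [-5.400e-02  8.100e-02 -4.077e+00 -0.000e+00 -3.000e-03  1.800e-02] sd [0.445 0.431 0.364 0.035 0.023 0.03 ]
tool-frame torque [ 0.001  0.003 -0.018]
now [0.5116 0.0658 0.1619] t 17.3 F [-0.2  0.  -4.3] gap 0.465 q6 1.84
lin(tool now) [ 1.3 -0.7  6.8] lin(tool after rot) [ 1.2 -0.7  6.9] |d| 7.0 rot deg [ 0.13  0.26 -0.09]
```

Emit:
drive_tool --linear '[[0,0,0],[0,0,0],[20,0,0],[-20,0,0],[25,0,0],[0,0,0],[0,0,0],[0,0,0],[0,0,0],[0,0,0]]' --rot '[[0,-6,0],[0,-6,0],[0,0,0],[0,0,0],[0,0,0],[0,0,0],[0,6,0],[0,6,0],[0,1.2,0],[0,0,0]]' --hand '[30,30,30,30,30,30,30,30,30,30]'

```text
t: 18.13
tcp_pos: [0.5286, 0.0571, 0.1488]
tool_rot: [0.984, -0.18, -0.0, 0.003]
force: [0.2, 0.5, -4.5]
finger_gap: 0.464
```

```bash
python3 -c "
from h import *
avg(6);plan(.513,.066,.155,-.36)"
```

```text
mean [-0.122  0.365 -4.398  0.043  0.038  0.006] sd [0.633 0.143 0.315 0.026 0.014 0.018]
tool-frame torque [ 0.026 -0.051 -0.006]
now [0.53   0.0566 0.149 ] t 18.43 F [-0.8  0.3 -4.1] gap 0.462 q6 1.84
lin(tool now) [-19.2  -2.8  -6.1] lin(tool after rot) [-19.2  -2.8  -6. ] |d| 20.4 rot deg [ 0.32 -0.06 -0.12]
```

Emit:
drive_tool --linear '[[0,0,0],[0,0,0],[-20,0,0],[20,0,0],[-25,0,0],[0,0,0],[0,0,0],[0,0,0],[0,0,0],[0,0,0]]' --rot '[[0,6,0],[0,6,0],[0,0,0],[0,0,0],[0,0,0],[0,0,0],[0,-6,0],[0,-6,0],[0,1,0],[0,0,0]]' --hand '[30,30,30,30,30,30,30,30,30,30]'

```text
t: 19.27
tcp_pos: [0.5066, 0.065, 0.1427]
tool_rot: [0.983, -0.181, 0.007, 0.004]
force: [-0.5, -0.9, -3.8]
finger_gap: 0.461
```

```bash
python3 -c "
from h import *
avg(6);plan(.513,.066,.155,-.36)"
```

```text
mean [-0.382 -0.056 -4.334 -0.041 -0.059  0.01 ] sd [0.308 0.447 0.442 0.033 0.028 0.019]
tool-frame torque [-0.017  0.07  -0.01 ]
now [0.5058 0.0654 0.1429] t 19.57 F [-0.7  0.4 -4.6] gap 0.463 q6 1.86
lin(tool now) [  6.6  -3.  -12.1] lin(tool after rot) [  6.5  -3.1 -12.1] |d| 14.1 rot deg [ 0.27 -0.74 -0.15]
```

Emit:
drive_tool --linear '[[6,-3,-6],[0,0,-6],[0,0,0]]' --rot '[[0,-1.6,0],[0,-1.6,0],[0,0,0]]' --hand '[30,30,30]'

```text
t: 19.82
tcp_pos: [0.5107, 0.0668, 0.1547]
tool_rot: [0.983, -0.18, -0.023, -0.001]
force: [0.7, 0.0, -4.4]
finger_gap: 0.465
```

```bash
python3 -c "
from h import *
avg(6);plan(.513,.066,.155,-.36)"
```

```text
mean [-0.031 -0.207 -4.254 -0.028 -0.095  0.038] sd [0.413 0.349 0.492 0.034 0.024 0.014]
tool-frame torque [ 0.006  0.099 -0.038]
now [0.5094 0.0669 0.1538] t 20.12 F [ 0.3 -0.5 -4.1] gap 0.466 q6 1.83
lin(tool now) [ 3.6 -0.4 -1.4] lin(tool after rot) [ 3.7 -0.4 -1.2] |d| 3.9 rot deg [ 0.38  2.8  -0.09]
```

Emit:
drive_tool --linear '[[0,0,0],[0,0,0],[20,0,0],[-20,0,0],[25,0,0],[0,0,0],[0,0,0],[0,0,0],[0,0,0],[0,0,0]]' --rot '[[0,-6,0],[0,-6,0],[0,0,0],[0,0,0],[0,0,0],[0,0,0],[0,6,0],[0,6,0],[0,1.2,0],[0,0,0]]' --hand '[30,30,30,30,30,30,30,30,30,30]'

```text
t: 20.95
tcp_pos: [0.5247, 0.0586, 0.1417]
tool_rot: [0.984, -0.179, -0.02, 0.002]
force: [0.2, -0.1, -3.7]
finger_gap: 0.464
```

```bash
python3 -c "
from h import *
avg(6);plan(.513,.066,.155,-.36)"
```

```text
mean [-0.243 -0.282 -4.089  0.019 -0.015 -0.016] sd [0.528 0.483 0.396 0.024 0.031 0.033]
tool-frame torque [0.024 0.007 0.015]
now [0.5264 0.0581 0.1417] t 21.25 F [-0.4  0.5 -4.1] gap 0.466 q6 1.83
lin(tool now) [-15.9  -2.5 -12.7] lin(tool after rot) [-15.4  -2.7 -13.3] |d| 20.5 rot deg [ 0.58  2.19 -0.09]
```

B's torque swings by about 0.1 N·m with shake direction, so it's the suspect. C's apparent swing was around 0.04 and mixed up with tilt. I'll set B back and test A as a control.

Emit:
drive_tool --linear '[[-16,-2.5,0],[0,0,0],[0,0,0]]' --rot '[[0.6,2.2,0],[0,0,0],[0,0,0]]' --hand '[30,30,30]'

```text
t: 21.5
tcp_pos: [0.5142, 0.0655, 0.1422]
tool_rot: [0.984, -0.18, 0.002, -0.0]
force: [1.6, -0.3, -4.3]
finger_gap: 0.463
```

```bash
python3 -c "
from h import *
avg(5);plan(.513,.066,.107,-.36)"
```

```text
mean [-3.990e-01  2.470e-01 -4.207e+00 -1.000e-03  4.000e-03  2.500e-02] sd [0.663 0.381 0.438 0.03  0.045 0.035]
tool-frame torque [-0.002 -0.003 -0.025]
now [0.5141 0.0654 0.1421] t 21.75 F [ 0.1  1.  -3.6] gap 0.463 q6 1.84
lin(tool now) [-1.3 -0.2 35.1] lin(tool after rot) [-1.2 -0.2 35.1] |d| 35.1 rot deg [-0.06 -0.14 -0.18]
```

Emit:
drive_tool --linear '[[-1,0,12],[0,0,12],[0,0,8],[0,0,3],[0,0,2],[0,0,2]]' --rot '[[0,0,0],[0,0,0],[0,0,0],[0,0,0],[0,0,0],[0,0,0]]' --hand '[30,30,30,30,30,30]'

```text
t: 22.25
tcp_pos: [0.5171, 0.065, 0.1078]
tool_rot: [0.983, -0.181, 0.004, -0.001]
force: [-4.1, 0.6, 13.9]
finger_gap: 0.464
```

```bash
python3 -c "
from h import *
avg(2);plan(.513,.066,.107,-.36)"
```

```text
mean [-3.011  0.099 13.394 -0.139  0.785 -0.1  ] sd [0.522 0.318 0.061 0.003 0.03  0.008]
tool-frame torque [-0.41  -0.684  0.098]
now [0.517  0.065  0.1077] t 22.35 F [-3.5  0.4 13.5] gap 0.463 q6 1.84
lin(tool now) [-4.1  0.5  0.7] lin(tool after rot) [-4.1  0.5  0.7] |d| 4.2 rot deg [-0.16 -0.49 -0.23]
```

Contact reads +13 N, so B is down. I'll release it, lift, and go to A.

Emit:
drive_tool --linear '[[0,0,0],[0,0,0],[0,0,0],[0,0,-20],[0,0,-30],[0,0,-30],[0,0,-10],[0,0,0]]' --rot '[[0,0,0],[0,0,0],[0,0,0],[0,0,0],[0,0,0],[0,0,0],[0,0,0],[0,0,0]]' --hand '[70,70,70,70,70,70,70,70]'

```text
t: 23.02
tcp_pos: [0.5192, 0.0644, 0.2028]
tool_rot: [0.983, -0.181, 0.007, -0.001]
force: [0.2, 0.4, 0.4]
finger_gap: 0.82
```

```bash
python3 -c "
from h import *
plan(.462,.255,.195,-.071)"
```

```text
now [0.5192 0.0644 0.2028] t 23.02 F [0.2 0.4 0.4] gap 0.82 q6 1.84
lin(tool now) [-121.6 -157.6    6.9] lin(tool after rot) [ -70.6 -186.1    7.8] |d| 199.2 rot deg [ -0.13  -0.8  -16.83]
```

Emit:
drive_tool --linear '[[0,0,0],[0,0,0],[0,0,0],[-10,-26,1],[-10,-26,1],[-10,-26,1],[-10,-26,1],[-10,-26,1],[-10,-26,1],[-8,-22,1],[0,0,0],[0,0,0]]' --rot '[[0,-0.8,-5.6],[0,0,-5.6],[0,0,-5.6],[0,0,0],[0,0,0],[0,0,0],[0,0,0],[0,0,0],[0,0,0],[0,0,0],[0,0,0],[0,0,0]]' --hand '[70,70,70,70,70,70,70,70,70,70,70,70]'

```text
t: 24.02
tcp_pos: [0.462, 0.2511, 0.1877]
tool_rot: [1.0, -0.031, -0.0, -0.0]
force: [0.3, 1.2, 0.7]
finger_gap: 0.818
```

```bash
python3 -c "
from h import *
plan(.462,.255,.105,-.071)
overlay('wrist',[(.462,.255,-.071,.04,.07,.072),(.513,.066,-.36,.04,.07,.072)],'w3.png')"
```

```text
now [0.462  0.2511 0.1877] t 24.02 F [0.3 1.2 0.7] gap 0.818 q6 1.92
lin(tool now) [-0.2 -3.8 82.7] lin(tool after rot) [-0.3 -3.8 82.7] |d| 82.8 rot deg [-0.05  0.04  0.51]
```

View pics/w3.png

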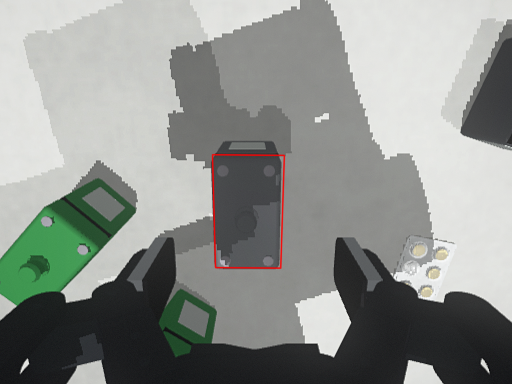

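The cartridge outline still fits within 1–2 mm, sitting at (246,210) and slightly less rotated. A green look-alike is near the left finger, so I'll check clearance.

```bash
python3 -c "
from h import *
for px in [(152,214),(152,226),(140,240),(172,258),(165,250),(150,266),(160,252)]: print(px,np.round(ray('top',px,.072),3),np.round(ray('top',px,0.),3))
print(proj('top',box(.462,.297,-.07,.03,.03,.06)))
"
```

```text
(152, 214) [0.466 0.334 0.072] [0.477 0.355 0.   ]
(152, 226) [0.436 0.332 0.072] [0.444 0.353 0.   ]
(140, 240) [0.401 0.36  0.072] [0.406 0.383 0.   ]
(172, 258) [0.356 0.278 0.072] [0.358 0.295 0.   ]
(165, 250) [0.376 0.296 0.072] [0.379 0.314 0.   ]
(150, 266) [0.337 0.332 0.072] [0.338 0.352 0.   ]
(160, 252) [0.371 0.309 0.072] [0.374 0.327 0.   ]
[[162.51494759 210.19408166]
 [174.08243792 210.97878074]
 [172.73807204 222.55417061]
 [161.09890158 221.75936858]]
```

Emit:
drive_tool --linear '[[0,-3.8,0],[0,0,0],[0,0,20],[0,0,20],[0,0,20],[0,0,15],[0,0,6],[0,0,0]]' --rot '[[0,0,0],[0,0,0],[0,0,0],[0,0,0],[0,0,0],[0,0,0],[0,0,0],[0,0,0]]' --hand '[70,70,70,70,70,70,70,70]'

```text
t: 24.73
tcp_pos: [0.4685, 0.2487, 0.1044]
tool_rot: [0.999, -0.037, 0.003, -0.001]
force: [-0.3, -0.6, -0.3]
finger_gap: 0.822
```

```bash
python3 -c "
from h import *
plan(.462,.255,.104,-.06)"
```

```text
now [0.4685 0.2487 0.1044] t 24.73 F [-0.3 -0.6 -0.3] gap 0.822 q6 1.92
lin(tool now) [-7.  -5.8  0.4] lin(tool after rot) [-6.9 -5.9  0.4] |d| 9.1 rot deg [-0.13 -0.32 -0.8 ]
```

Emit:
drive_tool --linear '[[-7,-6,0.5],[0,0,0],[0,0,0],[0,0,0],[0,0,0],[0,0,0],[0,0,-15],[5,0,-20],[5,0,-20],[5,0,-8],[0,0,0],[0,0,0]]' --rot '[[0,-0.3,-0.8],[0,0,0],[0,0,0],[0,0,0],[0,0,0],[0,0,0],[0,0,0],[0,0,0],[0,0,0],[0,0,0],[0,0,0],[0,0,0]]' --hand '[70,70,30,30,30,30,30,30,30,30,30,30]' --force 40

```text
t: 25.73
tcp_pos: [0.4746, 0.2534, 0.1695]
tool_rot: [1.0, -0.03, -0.003, -0.0]
force: [-0.8, -0.7, -5.5]
finger_gap: 0.464
```

```bash
python3 -c "
from h import *
avg(6);plan(.475,.255,.155,-.06)"
```

```text
mean [-0.173  0.179 -4.666  0.019 -0.012  0.009] sd [0.658 0.748 0.587 0.034 0.036 0.036]
tool-frame torque [ 0.02   0.011 -0.009]
now [0.4742 0.2534 0.1687] t 26.03 F [ 0.2  0.9 -4.5] gap 0.463 q6 1.91
lin(tool now) [ 0.8 -1.7 13.7] lin(tool after rot) [ 0.7 -1.7 13.7] |d| 13.8 rot deg [0.03 0.4  0.05]
```

Emit:
drive_tool --linear '[[0,0,0],[0,0,0],[20,0,0],[-20,0,0],[25,0,0],[0,0,0],[0,0,0],[0,0,0],[0,0,0],[0,0,0]]' --rot '[[0,-6,0],[0,-6,0],[0,0,0],[0,0,0],[0,0,0],[0,0,0],[0,6,0],[0,6,0],[0,1.2,0],[0,0,0]]' --hand '[30,30,30,30,30,30,30,30,30,30]'

```text
t: 26.87
tcp_pos: [0.4915, 0.2497, 0.154]
tool_rot: [1.0, -0.029, -0.002, 0.003]
force: [0.1, 0.2, -4.0]
finger_gap: 0.462
```

```bash
python3 -c "
from h import *
avg(6);plan(.475,.255,.155,-.06)"
```

```text
mean [ 2.050e-01  4.880e-01 -4.377e+00 -4.000e-03 -2.800e-02  1.000e-02] sd [0.644 0.504 0.46  0.036 0.041 0.018]
tool-frame torque [-0.002  0.029 -0.01 ]
now [0.4934 0.2497 0.1543] t 27.17 F [-0.1  0.  -3.7] gap 0.462 q6 1.9
lin(tool now) [-18.6  -4.2  -0.6] lin(tool after rot) [-18.6  -4.1  -0.7] |d| 19.1 rot deg [0.32 0.19 0.08]
```

Emit:
drive_tool --linear '[[0,0,0],[0,0,0],[-20,0,0],[20,0,0],[-25,0,0],[0,0,0],[0,0,0],[0,0,0],[0,0,0],[0,0,0]]' --rot '[[0,6,0],[0,6,0],[0,0,0],[0,0,0],[0,0,0],[0,0,0],[0,-6,0],[0,-6,0],[0,1,0],[0,0,0]]' --hand '[30,30,30,30,30,30,30,30,30,30]'

```text
t: 28.0
tcp_pos: [0.4677, 0.2502, 0.1479]
tool_rot: [1.0, -0.031, 0.004, 0.003]
force: [-0.8, -0.3, -3.6]
finger_gap: 0.463
```

```bash
python3 -c "
from h import *
avg(6);plan(.475,.255,.155,-.06)"
```

```text
mean [ 1.790e-01 -2.670e-01 -4.757e+00  2.400e-02 -3.000e-03 -1.700e-02] sd [0.39  0.464 0.336 0.037 0.04  0.017]
tool-frame torque [0.024 0.002 0.018]
now [0.4669 0.2505 0.1481] t 28.3 F [-0.1 -0.7 -4.6] gap 0.463 q6 1.92
lin(tool now) [ 7.9 -5.  -6.9] lin(tool after rot) [ 7.8 -5.  -6.9] |d| 11.6 rot deg [ 0.34 -0.38  0.01]
```

A shows no shift (0.029 after the +x shake, 0.002 after -x), so it's sound. I'll put it back.

Emit:
drive_tool --linear '[[-5,-4,0],[0,0,0],[0,0,12],[0,0,12],[0,0,10],[0,0,4],[0,0,3],[0,0,2]]' --rot '[[0.3,-0.4,0],[0,0,0],[0,0,0],[0,0,0],[0,0,0],[0,0,0],[0,0,0],[0,0,0]]' --hand '[30,30,30,30,30,30,30,30]'

```text
t: 28.97
tcp_pos: [0.4609, 0.2565, 0.106]
tool_rot: [1.0, -0.029, 0.002, -0.0]
force: [-5.2, -3.0, 34.8]
finger_gap: 0.461
```

```bash
python3 -c "
from h import *
avg(2);plan(.462,.255,.107,-.06)"
```

```text
mean [-1.775 -0.739  5.532 -0.222  0.372 -0.058] sd [0.06  0.125 0.07  0.028 0.007 0.002]
tool-frame torque [-0.243 -0.358  0.057]
now [0.4609 0.2565 0.1061] t 29.07 F [-1.8 -0.6  5.6] gap 0.464 q6 1.92
lin(tool now) [ 1.2  1.4 -0.9] lin(tool after rot) [ 1.2  1.4 -0.9] |d| 2.1 rot deg [-0.06 -0.21  0.14]
```

Emit:
drive_tool --linear '[[0,0,0],[0,0,0],[0,0,0],[0,0,-20],[0,0,-30],[0,0,-30],[0,0,-10],[0,0,0]]' --rot '[[0,0,0],[0,0,0],[0,0,0],[0,0,0],[0,0,0],[0,0,0],[0,0,0],[0,0,0]]' --hand '[70,70,70,70,70,70,70,70]'

```text
t: 29.73
tcp_pos: [0.4629, 0.257, 0.2017]
tool_rot: [1.0, -0.029, 0.005, -0.001]
force: [-0.3, 0.3, 0.4]
finger_gap: 0.817
```

```bash
python3 -c "
from h import *
plan(.515,.065,.195,-.36)"
```

```text
now [0.4629 0.257  0.2017] t 29.73 F [-0.3  0.3  0.4] gap 0.817 q6 1.92
lin(tool now) [ 63.1 188.7   6.8] lin(tool after rot) [116.4 161.3   6.7] |d| 199.1 rot deg [-0.26 -0.52 17.32]
```

Emit:
drive_tool --linear '[[0,0,0],[0,0,0],[0,0,0],[16.6,23,1],[16.6,23,1],[16.6,23,1],[16.6,23,1],[16.6,23,1],[16.6,23,1],[16.6,23,1],[0,0,0],[0,0,0]]' --rot '[[0,-0.5,5.8],[0,0,5.8],[0,0,5.7],[0,0,0],[0,0,0],[0,0,0],[0,0,0],[0,0,0],[0,0,0],[0,0,0],[0,0,0],[0,0,0]]' --hand '[70,70,70,70,70,70,70,70,70,70,70,70]'

```text
t: 30.73
tcp_pos: [0.5151, 0.0578, 0.1879]
tool_rot: [0.983, -0.185, 0.001, -0.003]
force: [-0.2, -0.0, 0.4]
finger_gap: 0.819
```

```bash
python3 -c "
from h import *
plan(.515,.065,.105,-.36)"
```

```text
now [0.5151 0.0578 0.1879] t 30.73 F [-0.2 -0.   0.4] gap 0.819 q6 1.83
lin(tool now) [-2.8 -6.2 82.9] lin(tool after rot) [-2.6 -6.7 82.9] |d| 83.2 rot deg [-0.36 -0.03 -0.68]
```

Emit:
drive_tool --linear '[[-5,-9,0],[0,0,0],[0,0,20],[0,0,20],[0,0,20],[0,0,15],[0,0,6],[0,0,0]]' --rot '[[-0.3,0,-0.7],[0,0,0],[0,0,0],[0,0,0],[0,0,0],[0,0,0],[0,0,0],[0,0,0]]' --hand '[70,70,70,70,70,70,70,70]'

```text
t: 31.4
tcp_pos: [0.5117, 0.0784, 0.1039]
tool_rot: [0.985, -0.172, 0.001, -0.001]
force: [-0.0, 0.3, -0.3]
finger_gap: 0.821
```

```bash
python3 -c "
from h import *
plan(.515,.065,.104,-.36)"
```

```text
now [0.5117 0.0784 0.1039] t 31.4 F [-0.   0.3 -0.3] gap 0.821 q6 1.85
lin(tool now) [ 7.6 11.5 -0.1] lin(tool after rot) [ 7.8 11.4 -0.1] |d| 13.8 rot deg [-0.09 -0.08  0.85]
```

Emit:
drive_tool --linear '[[7.5,11.5,0],[0,0,0],[0,0,0],[0,0,0],[0,0,0],[0,0,0],[0,0,-15],[0,0,-20],[0,0,-15],[0,0,0],[0,0,0]]' --rot '[[0,0,0.8],[0,0,0],[0,0,0],[0,0,0],[0,0,0],[0,0,0],[0,0,0],[0,0,0],[0,0,0],[0,0,0],[0,0,0]]' --hand '[70,70,30,30,30,30,30,30,30,30,30]' --force 40

```text
t: 32.32
tcp_pos: [0.5133, 0.0652, 0.1566]
tool_rot: [0.984, -0.178, -0.0, -0.001]
force: [-0.9, 0.4, -4.5]
finger_gap: 0.463
```

Emit:
drive_tool --linear '[[0,0,0],[0,0,0],[-20,0,0],[20,0,0],[-25,0,0],[0,0,0],[0,0,0],[0,0,0],[0,0,0],[0,0,0]]' --rot '[[0,6,0],[0,6,0],[0,0,0],[0,0,0],[0,0,0],[0,0,0],[0,-6,0],[0,-6,0],[0,1,0],[0,0,0]]' --hand '[30,30,30,30,30,30,30,30,30,30]'

```text
t: 33.15
tcp_pos: [0.4791, 0.0755, 0.1412]
tool_rot: [0.984, -0.178, -0.003, 0.001]
force: [-0.7, -0.8, -4.2]
finger_gap: 0.465
```

```bash
python3 -c "
from h import *
avg(6);plan(.515,.065,.155,-.36)"
```

```text
mean [ 0.403  0.16  -4.674 -0.013 -0.045 -0.01 ] sd [0.23  0.26  0.439 0.028 0.036 0.029]
tool-frame torque [0.003 0.047 0.01 ]
now [0.4794 0.0758 0.1422] t 33.45 F [ 0.   0.4 -4.9] gap 0.461 q6 1.85
lin(tool now) [ 37.1  -2.3 -13.1] lin(tool after rot) [ 37.1  -2.4 -12.8] |d| 39.4 rot deg [0.14 0.36 0.21]
```

Emit:
drive_tool --linear '[[0,0,0],[0,0,0],[20,0,0],[-20,0,0],[25,0,0],[0,0,0],[0,0,0],[0,0,0],[0,0,0],[0,0,0]]' --rot '[[0,-6,0],[0,-6,0],[0,0,0],[0,0,0],[0,0,0],[0,0,0],[0,6,0],[0,6,0],[0,1.2,0],[0,0,0]]' --hand '[30,30,30,30,30,30,30,30,30,30]'

```text
t: 34.28
tcp_pos: [0.4965, 0.0681, 0.1359]
tool_rot: [0.984, -0.176, 0.007, 0.004]
force: [0.3, -0.1, -4.3]
finger_gap: 0.463
```

```bash
python3 -c "
from h import *
avg(6);plan(.515,.065,.155,-.36)"
```

```text
mean [ 0.395 -0.103 -4.111  0.044  0.033  0.015] sd [0.418 0.313 0.523 0.028 0.027 0.024]
tool-frame torque [ 0.03  -0.046 -0.015]
now [0.4982 0.0675 0.1356] t 34.58 F [-0.1  0.  -4.6] gap 0.47 q6 1.85
lin(tool now) [ 16.9  -3.4 -19.1] lin(tool after rot) [ 16.6  -3.5 -19.4] |d| 25.7 rot deg [ 0.26 -0.87  0.31]
```

B repeats: +0.047 after the -x shake, -0.046 after +x. That makes B the faulty one, so I'll carry it over the holder.

```bash
python3 -c "
from h import *
plan(.50,-.088,.20,-.195)"
```

```text
now [0.4982 0.0675 0.1356] t 34.58 F [-0.1  0.  -4.6] gap 0.47 q6 1.85
lin(tool now) [ 56.6 145.5 -62.8] lin(tool after rot) [ 31.9 152.2 -64.4] |d| 168.3 rot deg [ 0.33 -0.84 -9.15]
```

Emit:
drive_tool --linear '[[0,0,-20],[0,0,-25],[0,0,-20],[0,21.5,0],[0,21.5,0],[0,21.5,0],[0,21.5,0],[0,21.5,0],[0,21.5,0],[0,21.5,0],[0,0,0],[0,0,0]]' --rot '[[0.3,-0.8,-4.6],[0,0,-4.6],[0,0,0],[0,0,0],[0,0,0],[0,0,0],[0,0,0],[0,0,0],[0,0,0],[0,0,0],[0,0,0],[0,0,0]]' --hand '[30,30,30,30,30,30,30,30,30,30,30,30]'

```text
t: 35.58
tcp_pos: [0.4736, -0.0886, 0.2036]
tool_rot: [0.996, -0.093, 0.002, 0.0]
force: [0.4, 0.8, -4.8]
finger_gap: 0.463
```

Run:
```python
from h import *
plan(.555,-.103,.15,-.195)
M=K('wrist'); im=cams.snapshot('wrist'); im0=im.copy()
g=cv2.cvtColor(im,cv2.COLOR_RGB2GRAY)
for b in [(.555,-.103,-.195,.076,.108,.022),(.555,-.103,-.195,.051,.081,.022)]:
    cv2.polylines(im,[np.round(proj('wrist',box(*b),M)*8).astype(np.int32)],True,(255,0,0),1,cv2.LINE_AA,3)
save(im,'w4.png'); save(im0,'w4raw.png'); np.savez('w4.npz',k=M[0],r=M[1],t=M[2])
```

```text
now [ 0.4736 -0.0886  0.2036] t 35.58 F [ 0.4  0.8 -4.8] gap 0.463 q6 1.34
lin(tool now) [82.4 -0.8 54. ] lin(tool after rot) [82.7 -1.6 53.6] |d| 98.5 rot deg [ 0.   -0.23  0.53]
```

View pics/w4.png

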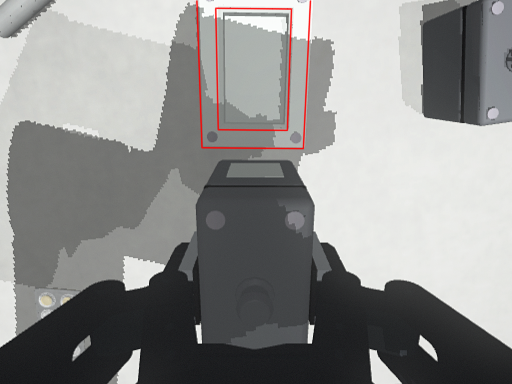

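Run:
```python
from h import *
z=np.load('w4.npz'); M=(z['k'],z['r'],z['t'])
im=cv2.imread('pics/w4raw.png'); S=4
im=cv2.createCLAHE(3,(4,4)).apply(cv2.cvtColor(im,cv2.COLOR_BGR2GRAY)); im=cv2.cvtColor(im,cv2.COLOR_GRAY2BGR)
c=cv2.resize(im[0:250,160:360],None,fx=S*.6,fy=S*.6,interpolation=cv2.INTER_CUBIC); f=S*.6
def dr(b,col): cv2.polylines(c,[np.round(((proj('wrist',box(*b),M)+.5-[160,0])*f)*8).astype(np.int32)],True,col,1,cv2.LINE_AA,3)
dr((.555,-.103,-.195,.076,.108,.022),(0,0,255)); dr((.555,-.103,-.195,.045,.075,.006),(0,255,0))
psi=-2*np.arctan2(.093,.996)
dr((.4736,-.0886,psi,.04,.07,.2036-.035),(255,128,0))
cv2.imwrite('pics/c4.png',c)
```

```text
(no output)
```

View pics/c4.png

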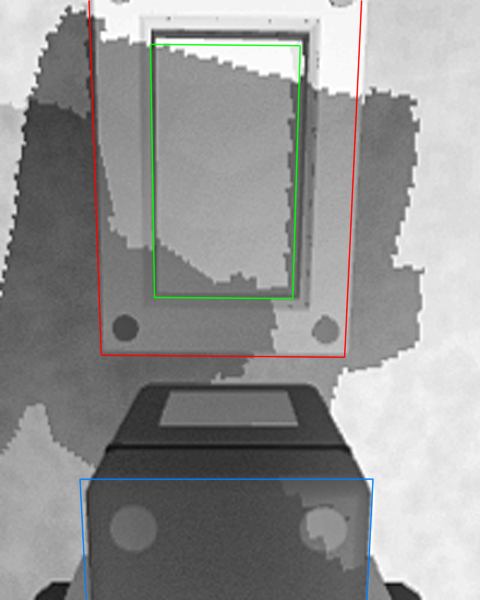

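Run:
```python
from h import *
from scipy.optimize import least_squares
z=np.load('w4.npz'); M=(z['k'],z['r'],z['t'])
psi=-2*np.arctan2(.093,.996); c,s=np.cos(psi),np.sin(psi)
obs=np.array([[88,490],[370,490]])/2.4+[160,0]-.5
def f(v):
    dx,dy,dz=v
    return (proj('wrist',box(.4736+c*dx-s*dy,-.0886+s*dx+c*dy,psi,.04,.07,.2036-.035+dz)[:2],M)-obs).ravel()
r=least_squares(f,[0,0,0],x_scale=.001); print(r.x*1000,r.fun)
# well floor fit
ob=np.array([[152,40],[304,41],[298,299],[153,299]])/2.4+[160,0]-.5
def h(v): return (proj('wrist',np.array(box(*v,.045,.075,.006)),M)-ob[[0,1,2,3]]).ravel()
r=least_squares(h,[.555,-.103,-.195],x_scale=[.001,.001,.01]); print(r.x,r.fun)
```

```text
[-2.84777178 -0.41605351 -3.66404182] [ 6.54121664e-06  1.96036162e-02 -6.54118725e-06 -1.96032943e-02]
[ 0.55528616 -0.10394436 -0.19499862] [ 0.34633327  0.89536971 -0.56626063  1.05937875 -1.28024422 -0.94402714
  1.51768795 -1.43804662]
```

Run:
```python
from h import *
from scipy.optimize import least_squares
z=np.load('w4.npz'); M=(z['k'],z['r'],z['t'])
psi=-2*np.arctan2(.093,.996); c,s=np.cos(psi),np.sin(psi)
obs=np.array([[88,490],[370,490],[105,449],[351,449],[145,384],[325,384]])/2.4+[160,0]-.5
def f(v):
    dx,dy,dz,th=v   # th: pitch of cartridge
    P=[]
    for h in (.072,.053,0):
        for w in (.02,-.02):
            a=np.array([.035,w,h-.053]); a[0],a[2]=a[0]*np.cos(th)+a[2]*np.sin(th),-a[0]*np.sin(th)+a[2]*np.cos(th)
            x,y=dx+a[0],dy+a[1]; P.append([.4736+c*x-s*y,-.0886+s*x+c*y,.2036-.107+.053+dz+a[2]])
    return (proj('wrist',np.array(P),M)-obs).ravel()
for fr in (0,1):
    g=lambda v:f(np.r_[v[:3],v[3]*fr])
    r=least_squares(g,[0,0,0,0],x_scale=[.001,.001,.001,.01]); print(np.round(r.x*1000,2),np.round(r.fun,1))
im=cv2.imread('pics/w4raw.png'); 
cv2.imwrite('pics/c5.png',cv2.resize(cv2.createCLAHE(4,(4,4)).apply(cv2.cvtColor(im,cv2.COLOR_BGR2GRAY))[150:350,180:330],None,fx=3.5,fy=3,interpolation=cv2.INTER_CUBIC))
```

```text
[-1.95 -0.63 -2.31  0.  ] [-0.1 -1.2  1.5 -1.3  0.8  0.6  1.   0.6 -1.8  1.2 -2.8  1.2]
[ -2.15  -0.64  -3.54 -16.68] [ 0.3 -0.4  1.1 -0.4  1.1  0.7  0.7  0.6 -1.7 -0.2 -2.9 -0.3]
```

Fit results: the cartridge sits about (-2, -0.6) mm off the TCP in the hand, with its underside about 109 mm below the TCP. The well centre is at (0.5553, -0.1036) with yaw -0.195, so the TCP target is (0.5573, -0.1034).

Emit:
drive_tool --linear '[[20,0,10],[22,-0.5,10],[22,-0.5,10],[18,0,8],[0,0,0],[0,0,0]]' --rot '[[0,-0.2,0.5],[0,0,0],[0,0,0],[0,0,0],[0,0,0],[0,0,0]]' --hand '[30,30,30,30,30,30]'

```text
t: 36.13
tcp_pos: [0.5565, -0.0977, 0.1632]
tool_rot: [0.996, -0.095, -0.002, -0.001]
force: [-0.1, 0.6, -3.8]
finger_gap: 0.464
```

```bash
python3 -c "
from h import *
plan(.5573,-.1034,.14,-.195)"
```

```text
now [ 0.5565 -0.0977  0.1632] t 36.13 F [-0.1  0.6 -3.8] gap 0.464 q6 1.39
lin(tool now) [ 1.9  5.5 23.1] lin(tool after rot) [ 1.9  5.4 23.2] |d| 23.9 rot deg [-0.11  0.2   0.3 ]
```

Emit:
drive_tool --linear '[[2,5.5,0],[0,0,0],[0,0,12],[0,0,8],[0,0,0],[0,0,0]]' --rot '[[0,0.2,0.3],[0,0,0],[0,0,0],[0,0,0],[0,0,0],[0,0,0]]' --hand '[30,30,30,30,30,30]'

```text
t: 36.63
tcp_pos: [0.5533, -0.1008, 0.1438]
tool_rot: [0.995, -0.096, -0.002, -0.002]
force: [0.4, 1.0, -3.3]
finger_gap: 0.466
```

```bash
python3 -c "
from h import *
plan(.5573,-.1034,.134,-.195)"
```

```text
now [ 0.5533 -0.1008  0.1438] t 36.63 F [ 0.4  1.  -3.3] gap 0.466 q6 1.38
lin(tool now) [4.5 1.8 9.8] lin(tool after rot) [4.4 1.8 9.8] |d| 10.9 rot deg [-0.16  0.28  0.11]
```

Emit:
drive_tool --linear '[[4.5,1.8,3],[0,0,0],[0,0,0]]' --rot '[[-0.1,0.3,0.1],[0,0,0],[0,0,0]]' --hand '[30,30,30]'

```text
t: 36.88
tcp_pos: [0.5573, -0.1036, 0.1415]
tool_rot: [0.995, -0.097, 0.001, -0.0]
force: [0.1, 0.4, -4.1]
finger_gap: 0.466
```

```bash
python3 -c "
from h import *
plan(.5573,-.1034,.128,-.195)"
```

```text
now [ 0.5573 -0.1036  0.1415] t 36.88 F [ 0.1  0.4 -4.1] gap 0.466 q6 1.38
lin(tool now) [-0.  -0.2 13.5] lin(tool after rot) [-0.  -0.2 13.5] |d| 13.5 rot deg [-0.05 -0.06 -0.01]
```

Emit:
drive_tool --linear '[[0,0,4],[0,0,4],[0,0,4],[0,0,0]]' --rot '[[0,0,0],[0,0,0],[0,0,0],[0,0,0]]' --hand '[30,30,30,30]'

```text
t: 37.22
tcp_pos: [0.558, -0.104, 0.1294]
tool_rot: [0.995, -0.098, 0.002, -0.0]
force: [-0.6, 0.8, -4.8]
finger_gap: 0.463
```

```bash
python3 -c "
from h import *
plan(.5573,-.1034,.116,-.195); print(manip.sense()['ft_torque'])"
```

```text
now [ 0.558  -0.104   0.1294] t 37.22 F [-0.6  0.8 -4.8] gap 0.463 q6 1.38
lin(tool now) [-0.9 -0.5 13.4] lin(tool after rot) [-0.8 -0.5 13.4] |d| 13.4 rot deg [-0.03 -0.19 -0.03]
[ 0.02579404  0.09210074 -0.01856625]
```

Emit:
drive_tool --linear '[[-0.8,-0.5,3],[0,0,3],[0,0,0]]' --rot '[[0,-0.2,0],[0,0,0],[0,0,0]]' --hand '[30,30,30]'

```text
t: 37.47
tcp_pos: [0.5571, -0.1032, 0.1223]
tool_rot: [0.995, -0.098, -0.001, -0.0]
force: [-0.5, -0.3, -4.8]
finger_gap: 0.462
```

```bash
python3 -c "
from h import *
plan(.5573,-.1034,.116,-.195); print(manip.sense()['ft_torque'])"
```

```text
now [ 0.5571 -0.1032  0.1223] t 37.47 F [-0.5 -0.3 -4.8] gap 0.462 q6 1.39
lin(tool now) [0.2 0.1 6.3] lin(tool after rot) [0.2 0.1 6.3] |d| 6.3 rot deg [-0.04  0.07 -0.03]
[-0.07635569  0.02156393 -0.00500135]
```

The cartridge is going in with no contact force. I'll keep lowering it in small steps.

Emit:
drive_tool --linear '[[0.2,0,2.5],[0,0,2],[0,0,0]]' --rot '[[0,0,0],[0,0,0],[0,0,0]]' --hand '[30,30,30]'

```text
t: 37.72
tcp_pos: [0.5573, -0.1032, 0.1171]
tool_rot: [0.995, -0.098, -0.001, -0.0]
force: [0.3, -1.1, -4.5]
finger_gap: 0.467
```

Emit:
drive_tool --linear '[[0,0,2],[0,0,0]]' --rot '[[0,0,0],[0,0,0]]' --hand '[30,30]'

```text
t: 37.88
tcp_pos: [0.5574, -0.1032, 0.1148]
tool_rot: [0.995, -0.098, -0.001, -0.0]
force: [-0.1, 0.1, -4.9]
finger_gap: 0.462
```

```bash
python3 -c "
from h import *
avg(2);plan(.5573,-.1034,.113,-.195)"
```

```text
mean [ 0.188  0.55  -4.063  0.006  0.047  0.008] sd [0.425 0.33  0.16  0.021 0.042 0.007]
tool-frame torque [-0.004 -0.047 -0.008]
now [ 0.5576 -0.1033  0.1152] t 37.98 F [ 0.6  0.2 -3.9] gap 0.462 q6 1.39
lin(tool now) [-0.3  0.2  2.2] lin(tool after rot) [-0.3  0.2  2.2] |d| 2.2 rot deg [-0.03  0.05 -0.02]
```

Emit:
drive_tool --linear '[[0,0,1.5],[0,0,0]]' --rot '[[0,0,0],[0,0,0]]' --hand '[30,30]'

```text
t: 38.15
tcp_pos: [0.5578, -0.1033, 0.1138]
tool_rot: [0.995, -0.097, -0.0, -0.0]
force: [0.5, 0.1, -3.8]
finger_gap: 0.458
```

Emit:
drive_tool --linear '[[0,0,1.5],[0,0,0]]' --rot '[[0,0,0],[0,0,0]]' --hand '[30,30]'

```text
t: 38.32
tcp_pos: [0.5582, -0.1035, 0.1128]
tool_rot: [0.995, -0.097, 0.0, -0.0]
force: [-0.1, 1.0, -4.4]
finger_gap: 0.463
```

```bash
python3 -c "
from h import *
avg(2);plan(.5573,-.1034,.113,-.195)"
```

```text
mean [ 0.036 -0.449 -3.72   0.022  0.021 -0.   ] sd [0.171 0.083 1.483 0.007 0.039 0.008]
tool-frame torque [ 0.017 -0.025  0.   ]
now [ 0.5581 -0.1035  0.1126] t 38.42 F [ 0.2 -0.4 -2.2] gap 0.461 q6 1.39
lin(tool now) [-0.8  0.1 -0.4] lin(tool after rot) [-0.8  0.1 -0.4] |d| 0.9 rot deg [-0.01 -0.04 -0.02]
```

Emit:
drive_tool --linear '[[0,0,1],[0,0,0.5]]' --rot '[[0,0,0],[0,0,0]]' --hand '[30,30]'

```text
t: 38.58
tcp_pos: [0.5581, -0.1035, 0.1126]
tool_rot: [0.995, -0.097, 0.001, 0.0]
force: [-0.6, -0.0, -1.3]
finger_gap: 0.46
```

```bash
python3 -c "
from h import *
avg(3);plan(.5573,-.1034,.113,-.195)"
```

```text
mean [-1.796e+00  2.160e-01  3.227e+00  1.070e-01  1.240e-01  2.000e-03] sd [0.537 0.452 0.503 0.026 0.017 0.022]
tool-frame torque [ 0.081 -0.142 -0.002]
now [ 0.558  -0.1035  0.1126] t 38.73 F [-2.6 -0.4  3.9] gap 0.466 q6 1.39
lin(tool now) [-0.7  0.1 -0.4] lin(tool after rot) [-0.7  0.1 -0.4] |d| 0.9 rot deg [-0.   -0.06 -0.01]
```

The cartridge touched the floor at TCP z = 0.1126, matching the expected 0.107 + 0.006, with about 3 N upward. I'll release it and check.

Emit:
drive_tool --linear '[[0,0,0],[0,0,0],[0,0,0],[0,0,-20],[0,0,-30],[0,0,-30],[0,0,-20],[-25,0,-10],[-30,0,0],[-30,0,0],[0,0,0]]' --rot '[[0,0,0],[0,0,0],[0,0,0],[0,0,0],[0,0,0],[0,0,0],[0,0,0],[0,0,0],[0,0,0],[0,0,0],[0,0,0]]' --hand '[70,70,70,70,70,70,70,70,70,70,70]'

```text
t: 39.65
tcp_pos: [0.4761, -0.0881, 0.2265]
tool_rot: [0.995, -0.097, 0.005, 0.001]
force: [0.1, -0.5, -0.8]
finger_gap: 0.819
```

Run:
```python
from h import *
plan(.5,-.1,.2,-.195)
overlay('wrist',[(.5553,-.1036,-.195,.04,.07,.078),(.5553,-.1036,-.195,.076,.108,.022)],'w5.png')
a=cv2.imread('pics/w5.png'); b=cams.snapshot('scene')[60:330,120:380,::-1]
cv2.imwrite('pics/w5b.png',np.hstack([cv2.resize(a,(420,315)),cv2.resize(b,(303,315))]))
```

```text
now [ 0.4761 -0.0881  0.2265] t 39.65 F [ 0.1 -0.5 -0.8] gap 0.819 q6 1.35
lin(tool now) [25.5  7.  26.8] lin(tool after rot) [25.7  7.  26.5] |d| 37.6 rot deg [ 0.11 -0.6   0.01]
```

View pics/w5b.png

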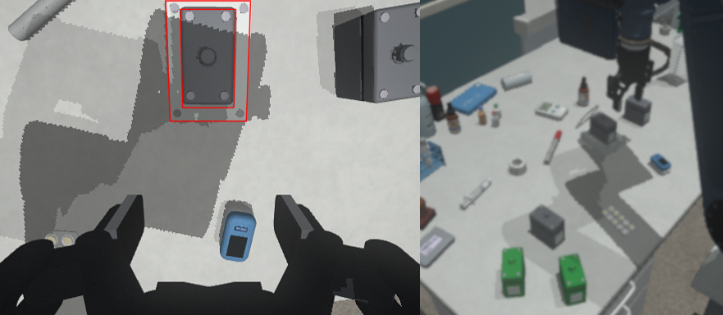

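The seated cartridge's top face is centred in the holder and matches the predicted size for 78 mm height. Cartridges A and C stand upright where they were, and the bystanders haven't moved.

```bash
python3 -c "
from h import *
print(order.sign_off())"
```

```text
the job is handed in; nothing more can be done
None
```

The middle cartridge (B, at about x 0.51, y 0.07) is the faulty one. It is now seated upright in the well of the returns holder, and the job is handed in at about 40 s.

**How I found it:** I lifted each cartridge, rocked and shook it along its long side, and compared the averaged wrist moment about the tool's y axis after each direction.
- **B (faulty):** the moment moved between about +0.05 to +0.08 and -0.05 to 0 N·m with the shake direction. It did this again when I picked B up a second time. A free ball should shift it by about 0.07.
- **A (left, y about 0.255), sound:** 0.029 and 0.002 N·m, with no shift in the ball's direction.
- **C (right, y about -0.25), sound:** this was the least clean test. I did not level the tool between readings, so the 0.03–0.06 N·m changes are mixed up with tilt. I judged it sound because B's shift was larger and repeatable.

**Seating:** B slid in with no contact force until it met the floor at the expected height, and I pressed with only a few newtons. The last wrist picture shows its top face centred, about 1 mm off, and the right size for fully home.

**The rest of the table:** A and C were set down upright within about 5 mm of where they stood, going by the arm's release positions. Putting A down gave a brief 35 N wrist reading. In the last pictures the bystanders look undisturbed.

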